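Secure the reject cabinet's lid, then unbolt and hold its gate ajar

TASK

First turn the turnbutton on top of the reject cabinet a quarter turn, so that its bar lies square across the lid's front edge and secures the closed lid. Then take the upright knob of the gate's sagging barrel bolt, lift the bolt so that its drop nose rises over the keeper's bent-up lip while you pull it fully out of the keeper without forcing it against the keeper, and draw the self-closing gate ajar by about 20 degrees. Finish while still holding the gate ajar there in the gripper, bolt still drawn back, lid shut, and every other thing left where it stands.

Things in the scene. Friction and masses are not known exactly. Their poses are not given: they have to be found in the camera images.
- cabinet: Fixed reject cabinet, white frame, clear panels: 240 (x) x 305 (y, -165 to +140) x 160 mm high. Origin on the table, mid-depth. Turned only about the vertical. Its -x side (front, towards the robot) carries the gate; +y is left seen from the robot. Top flat at z = 160: a fixed white header plate from x = -120 to -15 mm, behind it the lid.
- turnbutton (a joint): Turnbutton on the header plate: dark bar 72 x 16 mm, top 10 mm above the plate, with an upright fin along it (42 long, 9 wide, top 42 mm above the plate). Upright pivot at cabinet (-30, 70) mm. 0: bar along cabinet y, off the lid; grows anticlockwise from above; 1.57 (stop 1.6): along cabinet x, across the lid's edge. Starts -0.35 to 0.1. Friction 0.04 N m, stays where left.
- turn_grip (a point): Point on the turnbutton's pivot axis inside the fin, 34 mm above the header plate (8 mm below the fin's top): gripper point to pinch the 9 mm fin across.
- lid (a joint): Clear lid in an aluminium edge, flush in the top behind the header plate, hinged at its rear edge, kept shut only by its weight. 0 shut, grows as it opens (rad). Its front edge is at cabinet x = -14 mm.
- gate (a joint): Gate on the cabinet's front: steel frame 240 wide, 24 thick, top at 160 mm, clear pane; upright hinge at its left end, cabinet (-135, 130) mm. 0 shut; grows (rad, to 1.2) as its right end swings out to cabinet -x, towards the robot; 20 degrees = 0.35. A spring shuts it: 0.32 N m at 0, 0.6 at 0.35 (3 to 4 N at the knob).
- gate_hinge (a point): Point on the gate's hinge axis, at the height of the gate's top. Its axes turn with the gate.
- bolt (a joint): Barrel bolt on the gate's top: dark rod 12 mm thick, 222 long, along the gate, in two tall slotted guides, tops 34 mm above the sagged rod's axis. 0 shot into the keeper; grows (m) as pulled left (cabinet +y, to the hinge), stop 0.052. Clear of the keeper from 0.030. Friction 2 N, stays where left.
- bolt_lift (a joint): Height of the same bolt in its slots (m): 0 sagged (where it falls by its own weight of about 0.22 kg), stop at 0.022. Its drop nose clears the keeper's lip above about 0.012; lifting alone frees nothing, the keeper's cheeks still hold the rod.
- knob_grip (a point): Point on the axis of the bolt's upright round knob, 28 mm above the rod's axis; moves with the bolt. Knob 18 mm diameter up to 46 mm above the axis, then a flange 24 mm wide, 8 high. Bolt shot: at cabinet (-135, -65, 210) mm; the guides are then 43 mm to its right and 120 to its left. Room in front and behind: pinch it front to back.
- bolt_nose (a point): Middle of the underside of the bolt's drop nose, a block 12 mm across, 14 mm long along the rod, reaching 18 mm below the rod's axis.
- keeper_lip (a point): Top edge of the keeper's bent-up lip, a plate 5 mm thick across the keeper's mouth between two cheeks 20 mm apart, on the fixed post right of the gate. It stands 11 mm higher than the underside of the sagged nose, which hangs beyond it (to the right), a few mm away.
- bottle_a: Amber bottle with a black cap, 44 mm diameter, 92 mm high, standing beside the cabinet; origin at its foot. Bystander, not to be moved.
- bottle_b: Amber bottle with a black cap, 44 mm diameter, 92 mm high, standing beside the cabinet; origin at its foot. Bystander, not to be moved.
- bottle_c: Amber bottle with a black cap, 44 mm diameter, 92 mm high, standing beside the cabinet; origin at its foot. Bystander, not to be moved.
- label_roll: Roll of labels, 64 mm diameter, 30 mm high, with a hole, lying on the lid; origin at its underside. Bystander.
- stop_box: Stop switch box, 75 x 70 x 93 mm, red mushroom button, on the table to the left; origin at its underside. Bystander.
- stapler: Stapler, 140 x 34 x 57 mm, on the table to the right; origin at its underside. Bystander.

How it is judged:
On the way, in this order (a step that is already met when the one before it is completed fails the run):
1. the turnbutton lies across the lid's edge (within about 0.25 rad of square), the lid shut and the gate still shut and bolted (value of joint turnbutton above 1.32 rad and value of joint lid below 0.03 rad and value of joint bolt below 0.01 m and value of joint gate below 0.04 rad), for 0.2 s.
2. the bolt's nose is raised over the lip (10 mm or more) before it is drawn out (value of joint bolt_lift above 0.01 m and value of joint bolt below 0.02 m), for 0.02 s.
3. the bolt is pulled clear of the keeper (value of joint bolt above 0.03 m), for 0.1 s.
At the end, for the whole second after the job is handed in: The gate stands still, 0.22 to 0.50 rad (13 to 29 degrees) open, held by the fingers (touching the gate or its bolt with more than 1 N); the bolt is still drawn back by more than 28 mm, the turnbutton within 0.25 rad of square across the lid, the lid shut (value of joint gate between 0.22 and 0.5 rad and velocity of joint gate between -0.05 and 0.05 rad/s and contact force between the fingers and gate above 1 N and value of joint bolt above 0.028 m and value of joint turnbutton above 1.32 rad and value of joint lid below 0.03 rad); the arm keeps its last pose, push and grip.
It fails at once if the bolt is forced against the keeper (over 40 N) (contact force between bolt and keeper above 40 N).
It fails at once if the lid is lifted (value of joint lid above 0.1 rad).
It fails at once if a bystander is moved by more than 30 mm or knocked over (distance of any of bottle_a, bottle_b, bottle_c, label_roll, stop_box, stapler from where it was at the start of the episode above 0.03 m or angle between any of bottle_a, bottle_b, bottle_c, label_roll, stop_box, stapler's own z axis and vertical above 0.4 rad).
It also fails if it takes over 48 s, if anything falls off the work surface, if the arm or the gripper's body presses on something with over 40 N, if the wrist force passes 120 N, or if a joint passes its speed limit or range.

ROBOT

A 6-joint arm with a two-finger parallel gripper is mounted at the origin on the work surface. World frame = base frame: x ahead of the robot, y to its left, z up, the work surface at z = 0. Lengths are in m, angles in rad, forces in N, time in s.
With the tool pointing down it reaches from about 0.375 to 0.825 m from the base axis. Payload 5.5 kg.
Tool frame: the origin (TCP) lies on the front face of the gripper's body, between the roots of the fingers; the fingertips stand 73 mm ahead of it and the grasp point (between the pads) lies tcp_to_grasp ahead of it (tcp_to_grasp is the distance from the TCP to the grasp point, in m); z points along the fingers, y is the line along which they close (so a half turn about z gives the same grasp; the last joint's range is limited). The gripper opens to 85 mm and grips with 20 to 120 N. Pads are 22 mm wide; open, the fingers measure 114 mm over their backs; the gripper's body (76 mm by 85 mm) begins 54 mm behind the grasp point. The pads swing forward as they close: fully open they stand 13 mm farther back than shut.
Start: joints at [-1.261, 0.314, -0.047, 1.21, 0, 1.571], TCP at [0.183, -0.571, 0.304] pointing down, gripper open.
Joint ranges: [-2.67, 2.67], [-0.69, 1.73], [-1.03, 1.25], [-2.08, 2.16], [-1.42, 1.45], [-3.14, 3.14]. Speed limits (rad/s): [2.39, 2.39, 3.01, 3.14, 3.14, 3.14].

INTERFACE

Orientations are given as a unit quaternion [x, y, z, w].
In Python, from station import * gives the robot as it stands.
- The arm moves only by the tool play_rows, never from a script. Its argument "series" is one flat list of numbers, 7 for each row, row after row: the shift along the tool's x, y, z in cm, then the turn, a rotation vector about the tool's x, y, z in rad, then the closure in counts, from 0 (fully open) to 255 (shut). A call has 1 to 20 rows; each row is the pose to reach, as a shift and turn from the pose commanded when the call began, along the tool's axes at that moment; what a row does not reach only later rows make up. A row lasts 1/10 s, in which the tool goes at most 50 mm and 8.59 degrees, less where a joint would pass 70% of its speed; a pose out of reach is approached as far as the arm can. A call with a gripper value outside its range is refused whole. The fingers move at their own pace and stop on an object; "grip_force" is the grip in N (left out, the last holds). Time passes only in rows, so rows that repeat a pose let the fingers close. It gives the time, the measured TCP pose, the force, the opening and the grip force at its end, in the units of the state.
- sense(): the state, without advancing time (a new reading comes with each control period).
- capture(name): name is "side" or "top" or "wrist"; returns a dict with "img" (480x640x3 uint8, blue, green, red), "z_map" (480x640 float32, m along the optical axis (not along the pixel's ray), 0 where there is no reading), "vfov" (degrees; the focal length in pixels is half the picture's height over the tangent of half this angle, whatever the lens; pixels are square), "cx", "cy" (the principal point, pixels), "k1" (the pictures are not rectified: a ray, as slopes to the right and down, at radius r is drawn at 1 + k1 r^2 times it, then the intrinsics apply), "world_from_camera" (4x4, takes a point from camera to world coordinates); the wrist camera has in their place "mount" (4x4, takes a point from camera to tool coordinates, whose origin is the TCP and whose axes are the flange's). Camera axes: x right, y up, looking along -z (the intrinsics and any distortion apply to the point x, -y, -z); pixel columns grow to the right and rows downward; lengths in m; the calibration is good to about 2 mm. A picture is of the moment at which its call begins: read the wrist's pose just before it.
- finish_job(): hands the job in; it is judged then, once.
The state is a dict: "time_s": time; "joint_pos": joint angles; "qd": joint speeds; "joint_torque": joint torques, N m; "tcp_pos": TCP position; "tcp_rot": TCP orientation; "wrist_force": force on the tool from outside, world axes, zero at the start; "ft_torque": the same for the moment, N m; "gripper_width": finger opening in m; "grasp_force": force on a finger pad.
Only numpy, scipy, OpenCV 4.12 (cv2) and the standard library are available. Lean on these libraries where they do the work, as an engineer would, in place of code of your own. Each camera call takes 0.05 s, during which the arm holds its last target. There are 200 camera calls.

## Working session

There is one attempt and no reset: what is moved stays moved. The work goes in short steps, Python scripts to look and compute and a tool call to move; the robot and the scene stay as the last step left them, time stands still between calls to the robot, and variables do not carry over. Pictures are saved under pics/ and viewed, at most 10 in all, crops included, and the job is handed in when it is done.

Besides the shell and the picture viewer there is one more tool, called after "Request:" in YAML: its name, and indented under it one key for each argument. play_rows: Moves the arm, as the interface text tells. Its arguments: {"type":"object","properties":{"series":{"type":"array"},"grip_force":{"type":"number"}},"required":["series"]}

```bash
ls; mkdir -p pics; cat > h.py <<'E'
from station import *
import numpy as np, cv2
from scipy.spatial.transform import Rotation as R
def cloud(c,T):
    h,w=c["z_map"].shape; f=h/2/np.tan(np.radians(c["vfov"])/2)
    u,v=np.meshgrid(np.arange(w),np.arange(h))
    K=np.array([[f,0,c["cx"]],[0,f,c["cy"]],[0,0,1.]])
    p=cv2.undistortPoints(np.stack([u,v],-1).reshape(-1,1,2).astype(float),K,np.array([c["k1"],0,0,0.])).reshape(h,w,2)
    z=c["z_map"]; P=np.stack([p[...,0]*z,-p[...,1]*z,-z],-1)
    P=P@T[:3,:3].T+T[:3,3]; P[z==0]=np.nan
    return P
E
python3 - <<'E'
from h import *
s=sense(); print({k:np.round(v,3) if not isinstance(v,str) else v for k,v in s.items()})
for n in("side","top"):
    c=capture(n); cv2.imwrite(f"pics/{n}0.png",c["img"]); P=cloud(c,np.array(c["world_from_camera"])); np.savez(f"{n}0.npz",P=P,img=c["img"]); print(n,c["vfov"],c["k1"],np.round(c["world_from_camera"],2).tolist())
E
python3 -c "import station;print([x for x in dir(station) if x[0]!='_'])"
```

```text
pics
{'time_s': np.float64(0.0), 'joint_pos': array([-1.261,  0.314, -0.048,  1.21 , -0.   ,  1.571]), 'qd': array([0.001, 0.002, 0.   , 0.001, 0.   , 0.002]), 'joint_torque': array([-2.0000e-03, -5.3959e+01,  3.3975e+01,  1.9000e-02, -0.0000e+00,
        0.0000e+00]), 'tcp_pos': array([ 0.183, -0.571,  0.303]), 'tcp_rot': array([ 0.988,  0.154, -0.   , -0.001]), 'wrist_force': array([-0.926, -0.258, -0.471]), 'ft_torque': array([-0.016, -0.005, -0.029]), 'grasp_force': np.float64(0.0), 'gripper_width': np.float64(0.085)}
side 55.86069063523381 -0.01935894179494123 [[0.97, 0.16, -0.21, 0.37], [-0.26, 0.51, -0.82, -0.93], [-0.02, 0.84, 0.54, 0.79], [0.0, 0.0, 0.0, 1.0]]
top 48.62307213148847 -0.1346155685395027 [[0.01, 0.98, -0.18, 0.42], [-1.0, 0.01, 0.01, 0.08], [0.01, 0.18, 0.98, 1.33], [0.0, 0.0, 0.0, 1.0]]
['IKError', 'capture', 'finish_job', 'sense', 'tcp_to_grasp']
```

View pics/top0.png

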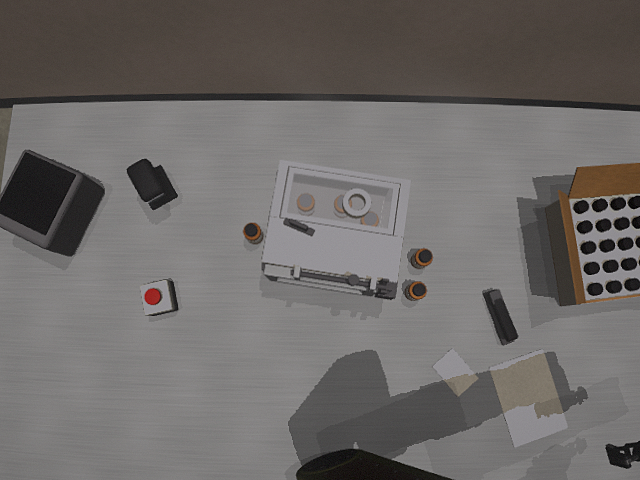

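View pics/side0.png

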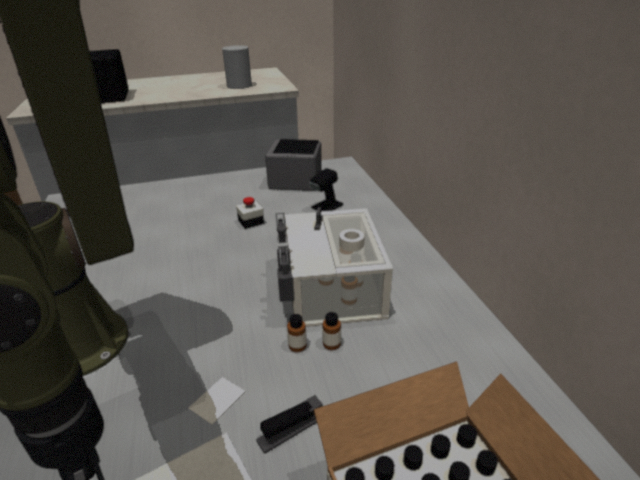

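The top view shows the cabinet turned slightly clockwise, the turnbutton at about (298,227), the knob at about (350,280), the keeper at about (385,288) and the label roll at (357,203). The side view shows two bottles on the cabinet's right and the stapler farther right. Next I fit the pose from the point cloud.

```bash
python3 - <<'E'
from h import *
d=np.load("top0.npz");P=d["P"];img=d["img"]
reg=np.zeros(P.shape[:2],bool);reg[150:310,255:420]=1
z=P[...,2]
m=reg&(abs(z-.16)<.006)
Q=P[m]; print(len(Q),np.median(Q[:,2]))
r=cv2.minAreaRect((Q[:,:2]*1000).astype(np.float32));print(r,cv2.boxPoints(r))
# fin
m=np.zeros_like(reg);m[212:242,278:320]=1
for lo,hi in((.165,.18),(.18,.197),(.197,.21)):
    Q=P[m&(z>lo)&(z<hi)]; 
    if len(Q)>4:
        r=cv2.minAreaRect((Q[:,:2]*1000).astype(np.float32));print("fin",lo,len(Q),Q.mean(0).round(4),np.round(cv2.boxPoints(r)).tolist())
m=np.zeros_like(reg);m[255:310,255:410]=1
for lo,hi in((.17,.18),(.18,.19),(.19,.2),(.2,.21),(.21,.22),(.22,.23),(.23,.25)):
    vv,uu=np.where(m&(z>lo)&(z<hi)); print(lo,len(uu),[(a,b,*np.round(P[b,a,:2]*1000).astype(int)) for a,b in list(zip(uu,vv))[::max(1,len(uu)//14)]])
c=cv2.resize(img[150:310,250:425],(800,731),interpolation=cv2.INTER_CUBIC)[:600]
c=cv2.resize(img[200:310,255:415],(800,550),interpolation=cv2.INTER_CUBIC)
cv2.imwrite("pics/crop.png",c)
E
```

```text
13667 0.15889684843088014
((649.932861328125, 40.58296203613281), (306.89263916015625, 272.5321350097656), 81.40999603271484) [[ 492.27618  -90.78899]
 [ 761.75116 -131.49516]
 [ 807.58954  171.95491]
 [ 538.11456  212.66109]]
fin 0.165 127 [0.6447 0.124  0.1695] [[624.0, 91.0], [639.0, 84.0], [668.0, 154.0], [653.0, 161.0]]
fin 0.18 29 [0.6437 0.1241 0.1895] [[635.0, 107.0], [643.0, 104.0], [659.0, 140.0], [650.0, 144.0]]
fin 0.197 78 [0.647  0.1248 0.2008] [[634.0, 108.0], [643.0, 104.0], [660.0, 142.0], [651.0, 146.0]]
0.17 38 [(np.int64(300), np.int64(270), np.int64(550), np.int64(119)), (np.int64(302), np.int64(276), np.int64(536), np.int64(114)), (np.int64(294), np.int64(278), np.int64(532), np.int64(132)), (np.int64(296), np.int64(278), np.int64(532), np.int64(127)), (np.int64(327), np.int64(280), np.int64(528), np.int64(60)), (np.int64(369), np.int64(281), np.int64(527), np.int64(-31)), (np.int64(341), np.int64(282), np.int64(524), np.int64(30)), (np.int64(383), np.int64(282), np.int64(524), np.int64(-62)), (np.int64(386), np.int64(282), np.int64(524), np.int64(-68)), (np.int
[... 5204 characters left out ...]
(276), np.int64(531), np.int64(3)), (np.int64(352), np.int64(277), np.int64(529), np.int64(9)), (np.int64(348), np.int64(278), np.int64(527), np.int64(17)), (np.int64(355), np.int64(278), np.int64(527), np.int64(3)), (np.int64(351), np.int64(279), np.int64(525), np.int64(11)), (np.int64(358), np.int64(279), np.int64(525), np.int64(-3)), (np.int64(355), np.int64(280), np.int64(523), np.int64(3)), (np.int64(351), np.int64(281), np.int64(521), np.int64(11)), (np.int64(358), np.int64(281), np.int64(521), np.int64(-3)), (np.int64(355), np.int64(282), np.int64(519), np.int64(3)), (np.int64(354), np.int64(283), np.int64(517), np.int64(5)), (np.int64(354), np.int64(284), np.int64(515), np.int64(5))]
```

View pics/crop.png

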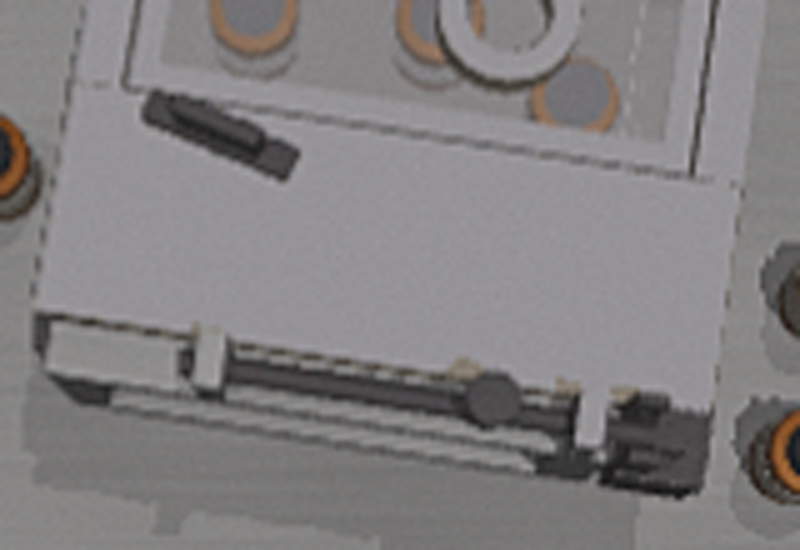

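The crop shows the turnbutton bar running from (150,105) to (290,160), the knob flange centred at (493,398), the right guide at (592,415) and the keeper at about (655,440). I refine the points and work out the first move.

```bash
cat >> h.py <<'E'
def plan(g,psi,s=None):
    "grasp point g (m, world), closing-axis angle psi (deg), tool down -> row numbers (cm, rad)"
    s=s or sense(); Rt=R.from_quat(s["tcp_rot"])
    p=np.radians(psi); Rn=R.from_matrix(np.array([[-np.sin(p),np.cos(p),0],[np.cos(p),np.sin(p),0],[0,0,-1]]).T)
    y=Rn.as_matrix()[:,1]
    tgt=np.array(g)+[0,0,tcp_to_grasp]
    return np.round(Rt.inv().apply(tgt-s["tcp_pos"])*100,2),np.round((Rt.inv()*Rn).as_rotvec(),3),np.round(y,2)
E
python3 - <<'E'
from h import *
print(tcp_to_grasp)
d=np.load("top0.npz");P=d["P"];z=P[...,2]
Q=P[265:295,340:368].reshape(-1,3);Q=Q[(Q[:,2]>.229)];print("knob",Q.mean(0).round(4),cv2.minEnclosingCircle((Q[:,:2]*1000).astype(np.float32)),np.median(Q[:,2]))
k=Q.mean(0)[:2]
Q=P[212:242,278:320].reshape(-1,3);F=Q[(Q[:,2]>.195)];B=Q[(Q[:,2]>.165)]
for q in(F,B):
    r=cv2.minAreaRect((q[:,:2]*1000).astype(np.float32)); e,v=np.linalg.eigh(np.cov(q[:,:2].T)); print(r,np.degrees(np.arctan2(v[1,1],v[0,1]))%180)
# header left/right edges lines: yaw by front gap of lid etc -> from rect of header z
pv=F.mean(0)[:2]
dv=pv-k; print("pivot",pv,"yaw from points",np.degrees(np.arctan2(dv[1],dv[0])-np.arctan2(.135,.105)),np.hypot(*dv),np.hypot(.105,.135))
print(plan([pv[0],pv[1],.30],-23.5))
E
```

```text
0.0539
knob [0.5253 0.0069 0.2346] ((525.666259765625, 6.509277820587158), 11.769641876220703) 0.23481973059973882
((646.812744140625, 124.93907165527344), (41.84670639038086, 10.006646156311035), 65.85881042480469) 67.01504675769837
((645.8143310546875, 122.45977783203125), (75.9345703125, 16.257144927978516), 67.372314453125) 68.30504644682517
pivot [0.64693895 0.12472458] yaw from points -8.055111777263445 0.1693465098256862 0.1710263137648707
(array([ 65.42, -52.12,  -5.  ]), array([-0.001, -0.001, -0.851]), array([ 0.92, -0.4 ,  0.  ]))
```

Request:
play_rows:
  series: [0, 0, -6, 0, 0, 0, 0, 65.4, -52.1, -5, 0, 0, -0.85, 0, 65.4, -52.1, -5, 0, 0, -0.85, 0, 65.4, -52.1, -5, 0, 0, -0.85, 0, 65.4, -52.1, -5, 0, 0, -0.85, 0, 65.4, -52.1, -5, 0, 0, -0.85, 0, 65.4, -52.1, -5, 0, 0, -0.85, 0, 65.4, -52.1, -5, 0, 0, -0.85, 0, 65.4, -52.1, -5, 0, 0, -0.85, 0, 65.4, -52.1, -5, 0, 0, -0.85, 0, 65.4, -52.1, -5, 0, 0, -0.85, 0, 65.4, -52.1, -5, 0, 0, -0.85, 0, 65.4, -52.1, -5, 0, 0, -0.85, 0, 65.4, -52.1, -5, 0, 0, -0.85, 0, 65.4, -52.1, -5, 0, 0, -0.85, 0, 65.4, -52.1, -5, 0, 0, -0.85, 0, 65.4, -52.1, -5, 0, 0, -0.85, 0, 65.4, -52.1, -5, 0, 0, -0.85, 0, 65.4, -52.1, -5, 0, 0, -0.85, 0, 65.4, -52.1, -5, 0, 0, -0.85, 0]
  grip_force: 20

```text
time_s: 2.1
tcp_pos: [0.6467, 0.1247, 0.3527]
tcp_rot: [0.836, 0.549, -0.001, -0.0]
wrist_force: [-0.0, -0.3, -0.1]
gripper_width: 0.0854
grasp_force: 0.0
```

```bash
python3 - <<'E'
from h import *
s=sense();c=capture("wrist");cv2.imwrite("pics/w1.png",c["img"])
T=np.eye(4);T[:3,:3]=R.from_quat(s["tcp_rot"]).as_matrix();T[:3,3]=s["tcp_pos"]
P=cloud(c,T@np.array(c["mount"]));z=P[...,2]
m=(z>.194)&(z<.21)&(np.hypot(P[...,0]-.647,P[...,1]-.125)<.045)
q=P[m];print(len(q),np.nanmedian(z))
if len(q)>20:
    r=cv2.minAreaRect((q[:,:2]*1000).astype(np.float32)); e,v=np.linalg.eigh(np.cov(q[:,:2].T)); print(r,np.median(q[:,2]),np.degrees(np.arctan2(v[1,1],v[0,1]))%180)
print(plan([.647,.1247,.194],-23),s["joint_pos"].round(2))
E
```

```text
975 0.15947224630989584
((649.0042724609375, 123.78592681884766), (42.22091293334961, 8.736093521118164), 66.86373901367188) 0.20245278432505512 67.25806058912579
(array([ 0.12,  0.03, 10.53]), array([-0.001,  0.001, -0.009]), array([ 0.92, -0.39,  0.  ])) [ 0.19  0.42  0.21  1.37 -0.    2.17]
```

View pics/w1.png

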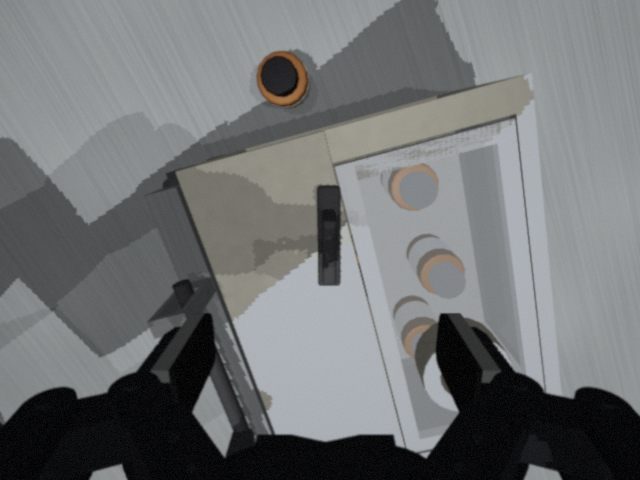

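The wrist picture shows the fin upright at (329,236), between the fingers, with nothing under them. I descend, with the y target averaged from both cameras.

Request:
play_rows:
  series: [0.1, 0.13, 5, 0, 0, -0.01, 0, 0.1, 0.13, 8, 0, 0, -0.01, 60, 0.1, 0.13, 10.5, 0, 0, -0.01, 100, 0.1, 0.13, 10.5, 0, 0, -0.01, 255, 0.1, 0.13, 10.5, 0, 0, -0.01, 255, 0.1, 0.13, 10.5, 0, 0, -0.01, 255, 0.1, 0.13, 10.5, 0, 0, -0.01, 255, 0.1, 0.13, 10.5, 0, 0, -0.01, 255, 0.1, 0.13, 10.5, 0, 0, -0.01, 255, 0.1, 0.13, 10.5, 0, 0, -0.01, 255]
  grip_force: 20

```text
time_s: 3.15
tcp_pos: [0.6489, 0.1244, 0.2514]
tcp_rot: [0.834, 0.552, 0.001, 0.001]
wrist_force: [-4.2, -0.9, 6.9]
gripper_width: 0.0084
grasp_force: 23.8
```

Request:
play_rows:
  series: [0, 0, -0.2, 0, 0, -0.15, 255, 0, 0, -0.2, 0, 0, -0.3, 255, 0, 0, -0.2, 0, 0, -0.45, 255, 0, 0, -0.2, 0, 0, -0.6, 255, 0, 0, -0.2, 0, 0, -0.75, 255, 0, 0, -0.2, 0, 0, -0.9, 255, 0, 0, -0.2, 0, 0, -1.05, 255, 0, 0, -0.2, 0, 0, -1.2, 255, 0, 0, -0.2, 0, 0, -1.35, 255, 0, 0, -0.2, 0, 0, -1.5, 255, 0, 0, -0.2, 0, 0, -1.6, 255, 0, 0, -0.2, 0, 0, -1.7, 255, 0, 0, -0.2, 0, 0, -1.8, 255, 0, 0, -0.2, 0, 0, -1.8, 255, 0, 0, -0.2, 0, 0, -1.8, 255]
  grip_force: 30

```text
time_s: 4.65
tcp_pos: [0.648, 0.1241, 0.2514]
tcp_rot: [0.087, 0.996, -0.001, -0.0]
wrist_force: [-4.8, -2.2, 1.4]
gripper_width: 0.0085
grasp_force: 31.2
```

Request:
play_rows:
  series: [0, 0, 0, 0, 0, 0, 0, 0, 0, 0, 0, 0, 0, 0, 0, 0, 0, 0, 0, 0, 0, 0, 0, 0, 0, 0, 0, 0, 0, 0, -5, 0, 0, 0, 0, 0, 0, -10, 0, 0, 0, 0, 0, 0, -10, 0, 0, 0, 0, 0, 0, -10, 0, 0, 0, 0]

```text
time_s: 5.45
tcp_pos: [0.6495, 0.1248, 0.353]
tcp_rot: [0.086, 0.996, 0.001, 0.002]
wrist_force: [0.4, 0.2, -0.3]
gripper_width: 0.0854
grasp_force: 0.0
```

```bash
python3 - <<'E'
from h import *
s=sense();c=capture("wrist");cv2.imwrite("pics/w2.png",c["img"])
T=np.eye(4);T[:3,:3]=R.from_quat(s["tcp_rot"]).as_matrix();T[:3,3]=s["tcp_pos"]
P=cloud(c,T@np.array(c["mount"]));z=P[...,2]
m=(z>.194)&(z<.21)&(np.hypot(P[...,0]-.648,P[...,1]-.124)<.045)
q=P[m];print(len(q),s["tcp_pos"],s["wrist_force"].round(1),s["joint_pos"].round(2))
if len(q)>20:
    r=cv2.minAreaRect((q[:,:2]*1000).astype(np.float32)); e,v=np.linalg.eigh(np.cov(q[:,:2].T)); print(r,np.degrees(np.arctan2(v[1,1],v[0,1]))%180)
print(plan([.5253,.0069,.29],-8.4),"wrist over knob")
E
```

```text
992 [0.64949523 0.12478775 0.35299437] [ 0.4  0.2 -0.3] [0.19 0.42 0.22 1.36 0.   0.36]
((648.4838256835938, 123.85757446289062), (8.837431907653809, 41.93608093261719), 80.11112976074219) 170.06942857049182
(array([ 10.15, -13.71,   0.71]), array([1.000e-03, 0.000e+00, 1.545e+00]), array([ 0.99, -0.15,  0.  ])) wrist over knob
```

The fin now stands at 170.1°, about 1.55 rad on the turnbutton, so it is square. Moving over the knob.

Request:
play_rows:
  series: [10.2, -13.7, 0, 0, 0, 1.54, 0, 10.2, -13.7, 0, 0, 0, 1.54, 0, 10.2, -13.7, 0, 0, 0, 1.54, 0, 10.2, -13.7, 0, 0, 0, 1.54, 0, 10.2, -13.7, 0, 0, 0, 1.54, 0, 10.2, -13.7, 0, 0, 0, 1.54, 0, 10.2, -13.7, 0, 0, 0, 1.54, 0, 10.2, -13.7, 0, 0, 0, 1.54, 0, 10.2, -13.7, 0, 0, 0, 1.54, 0, 10.2, -13.7, 0, 0, 0, 1.54, 0, 10.2, -13.7, 0, 0, 0, 1.54, 0, 10.2, -13.7, 0, 0, 0, 1.54, 0, 10.2, -13.7, 0, 0, 0, 1.54, 0]

```text
time_s: 6.8
tcp_pos: [0.5241, 0.007, 0.3497]
tcp_rot: [0.755, 0.656, -0.001, -0.001]
wrist_force: [-0.3, -1.2, 0.8]
gripper_width: 0.0854
grasp_force: 0.0
```

```bash
python3 - <<'E'
from h import *
s=sense();c=capture("wrist");cv2.imwrite("pics/w3.png",c["img"])
T=np.eye(4);T[:3,:3]=R.from_quat(s["tcp_rot"]).as_matrix();T[:3,3]=s["tcp_pos"]
P=cloud(c,T@np.array(c["mount"]));z=P[...,2]
m=(z>.228)&(z<.245)&(np.hypot(P[...,0]-.525,P[...,1]-.007)<.03)
q=P[m];print(len(q),s["tcp_pos"],s["tcp_rot"].round(3),s["wrist_force"].round(1),s["joint_pos"].round(2))
print(q.mean(0),cv2.minEnclosingCircle((q[:,:2]*1000).astype(np.float32)),np.median(q[:,2]))
r=(z>.175)&(z<.192); t=P[r&(abs(P[...,1])<.15)&(abs(P[...,0]-.53)<.06)]; print("rod",len(t),np.median(t[:,2]))
print(plan([.5255,.0067,.21],-8.4))
E
```

```text
1573 [0.52410975 0.00699773 0.34971973] [ 0.755  0.656 -0.001 -0.001] [-0.3 -1.2  0.8] [ 0.01  0.16 -0.14  1.27  0.    1.72]
[0.525384   0.00720642 0.23633698] ((525.1493530273438, 6.043246746063232), 12.102001190185547) 0.23659436891803584
rod 5176 0.187813780608557
(array([-0.01,  0.14,  8.61]), array([-0.002,  0.   ,  0.007]), array([ 0.99, -0.15,  0.  ]))
```

View pics/w3.png

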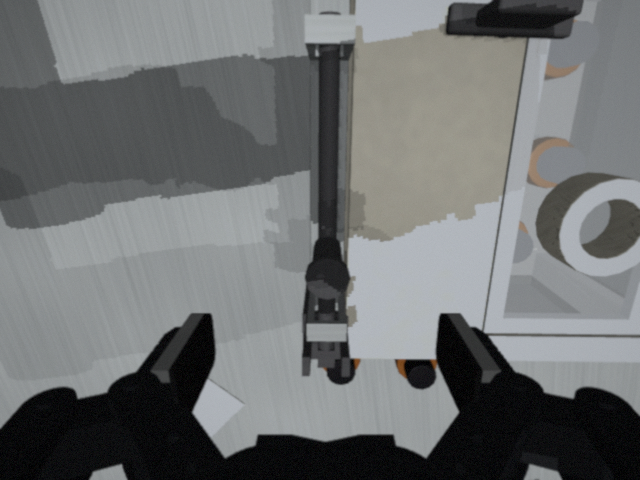

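The wrist picture shows the knob at (327,275), centred between the fingers, with the guides and keeper below clear. Descending and pinching at 20 N.

Request:
play_rows:
  series: [0, 0.12, 4, 0, 0, 0, 0, 0, 0.12, 7, 0, 0, 0, 0, 0, 0.12, 8.5, 0, 0, 0, 0, 0, 0.12, 8.5, 0, 0, 0, 60, 0, 0.12, 8.5, 0, 0, 0, 100, 0, 0.12, 8.5, 0, 0, 0, 140, 0, 0.12, 8.5, 0, 0, 0, 255, 0, 0.12, 8.5, 0, 0, 0, 255, 0, 0.12, 8.5, 0, 0, 0, 255, 0, 0.12, 8.5, 0, 0, 0, 255, 0, 0.12, 8.5, 0, 0, 0, 255]
  grip_force: 20

```text
time_s: 7.95
tcp_pos: [0.5254, 0.007, 0.2672]
tcp_rot: [0.755, 0.656, 0.0, -0.0]
wrist_force: [-3.9, 1.3, 5.7]
gripper_width: 0.0226
grasp_force: 19.3
```

Request:
play_rows:
  series: [0, 0, 0, 0, 0, 0, 255, 0, 0, 0, 0, 0, 0, 255, 0, 0, 0, 0, 0, 0, 255]
  grip_force: 30

```text
time_s: 8.25
tcp_pos: [0.5255, 0.0069, 0.2672]
tcp_rot: [0.755, 0.656, 0.0, -0.0]
wrist_force: [-4.8, 1.0, 6.8]
gripper_width: 0.0222
grasp_force: 29.0
```

```bash
python3 - <<'E'
from h import *
s=sense();c=capture("wrist");cv2.imwrite("pics/w4.png",c["img"]);print(s["gripper_width"],s["tcp_pos"],s["wrist_force"].round(1),s["ft_torque"].round(2))
E
```

```text
0.02221738864965329 [0.5254732  0.00693691 0.26721354] [-4.8  1.   6.8] [ 0.05  0.91 -0.05]
```

View pics/w4.png

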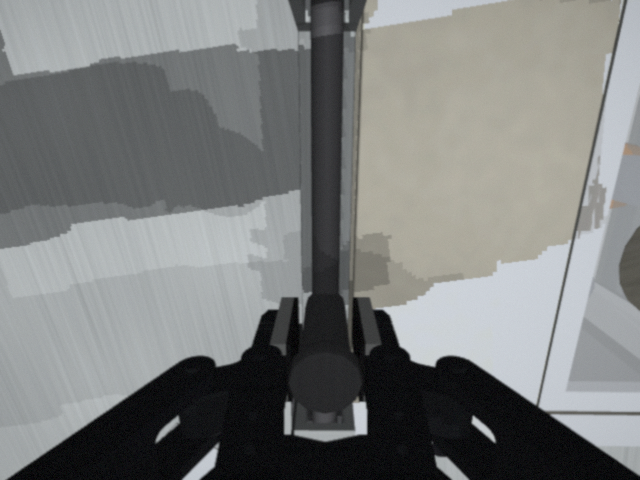

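The picture shows the flange at (323,382) between the pads. An opening of 22 mm, not 18, means the pads' upper part is touching the flange, so I open slightly, go 7 mm lower and pinch again.

Request:
play_rows:
  series: [0, 0, 0, 0, 0, 0, 110, 0, 0, 0, 0, 0, 0, 110, 0, 0, 0, 0, 0, 0, 110, 0, 0, 0.7, 0, 0, 0, 110, 0, 0, 0.7, 0, 0, 0, 110, 0, 0, 0.7, 0, 0, 0, 255, 0, 0, 0.7, 0, 0, 0, 255, 0, 0, 0.7, 0, 0, 0, 255, 0, 0, 0.7, 0, 0, 0, 255, 0, 0, 0.7, 0, 0, 0, 255]
  grip_force: 25

```text
time_s: 9.3
tcp_pos: [0.5254, 0.0069, 0.2588]
tcp_rot: [0.755, 0.656, -0.0, -0.0]
wrist_force: [-3.2, 0.6, 1.2]
gripper_width: 0.0191
grasp_force: 24.3
```

Request:
play_rows:
  series: [0, 0, 0, 0, 0, 0, 255, 0, 0, -0.4, 0, 0, 0, 255, 0, 0, -0.8, 0, 0, 0, 255, 0, 0, -1.2, 0, 0, 0, 255, 0, 0, -1.6, 0, 0, 0, 255, 0, 0, -1.8, 0, 0, 0, 255, 0, 0, -1.8, 0, 0, 0, 255]
  grip_force: 45

```text
time_s: 10.0
tcp_pos: [0.5256, 0.0068, 0.2772]
tcp_rot: [0.755, 0.656, -0.0, -0.0]
wrist_force: [-5.8, 0.6, -3.0]
gripper_width: 0.0182
grasp_force: 44.1
```

```bash
cat > look.py <<'E'
from h import *
import sys
for n in ("top","wrist"):
    s=sense();c=capture(n)
    if n=="wrist":
        T=np.eye(4);T[:3,:3]=R.from_quat(s["tcp_rot"]).as_matrix();T[:3,3]=s["tcp_pos"];T=T@np.array(c["mount"])
    else: T=np.array(c["world_from_camera"])
    P=cloud(c,T); np.savez(f"l_{n}.npz",P=P,img=c["img"])
    cv2.imwrite(f"pics/{sys.argv[1]}_{n}.png",c["img"])
    cx,cy=s["tcp_pos"][:2]
    q=P[(P[...,2]>.22)&(P[...,2]<.27)&(np.hypot(P[...,0]-cx,P[...,1]-cy)<.016)]
    if len(q): print(n,len(q),"knob z",np.percentile(q[:,2],[10,50,90]).round(4),q.mean(0).round(4))
    # rod: dark points just left of the knob
    yx=np.array([np.cos(np.radians(81.6)),np.sin(np.radians(81.6))])
    d=P[...,:2]-[cx,cy]; a=d@yx; b=d@np.array([yx[1],-yx[0]])
    q=P[(a>.03)&(a<.06)&(abs(b)<.003)&(P[...,2]>.17)&(P[...,2]<.23)]
    if len(q): print(n,len(q),"rod top z",np.median(q[:,2]).round(4))
print(s["wrist_force"].round(1),s["gripper_width"],s["tcp_pos"])
E
python3 look.py a
```

```text
top 33 rod top z 0.2055
wrist 8194 knob z [0.2286 0.2537 0.2553] [0.5262 0.0102 0.2469]
wrist 1212 rod top z 0.2066
[-5.   0.6 -1.5] 0.018669879408309314 [0.52554066 0.00683803 0.2770561 ]
```

The rod rose 18 mm (z 0.188 to 0.206), so the nose clears the lip. Pulling left now.

Request:
play_rows:
  series: [0.5, 0, 0, 0, 0, 0, 255, 1, 0, 0, 0, 0, 0, 255, 1.5, 0, 0, 0, 0, 0, 255, 2, 0, 0, 0, 0, 0, 255, 2.5, 0, 0, 0, 0, 0, 255, 3, 0, 0, 0, 0, 0, 255, 3.5, 0, 0, 0, 0, 0, 255, 4, 0, 0, 0, 0, 0, 255, 4.5, 0, 0, 0, 0, 0, 255, 4.7, 0, 0, 0, 0, 0, 255, 4.7, 0, 0, 0, 0, 0, 255, 4.7, 0, 0, 0, 0, 0, 255]

```text
time_s: 11.3
tcp_pos: [0.5323, 0.0535, 0.2768]
tcp_rot: [0.755, 0.656, 0.0, -0.0]
wrist_force: [-4.2, 0.3, -1.7]
gripper_width: 0.0185
grasp_force: 44.2
```

```bash
python3 look.py b; python3 - <<'E'
from h import *
s=sense()
a=np.radians(-8.4);X=np.array([np.cos(a),np.sin(a)]);Y=np.array([-X[1],X[0]])
k=np.array([.5253,.0067]); H=k+.195*Y   # hinge: cabinet (-135,130) vs knob (-135,-65)
r=s["tcp_pos"][:2]-H; print("hinge",H,"r",r@X,r@Y)
g0=s["tcp_pos"]-[0,0,tcp_to_grasp]
psi0=np.degrees(2*np.arctan2(s["tcp_rot"][1],s["tcp_rot"][0]))-90
for th in(.05,.1,.15,.2,.25,.3,.35,.37):
    c,n=np.cos(-th),np.sin(-th); q=H+np.array([[c,-n],[n,c]])@r
    print(th,*plan([*q,g0[2]],psi0-np.degrees(th),s)[:2])
E
```

```text
wrist 8144 knob z [0.2286 0.2535 0.2551] [0.533  0.0569 0.2468]
wrist 1208 rod top z 0.2064
[-4.8  1.5 -3.5] 0.018655532484286173 [0.53233026 0.05355029 0.27685814]
hinge [0.55378619 0.1996081 ] r 0.00010482576571023831 -0.1476417163006238
0.05 [ 0.02 -0.74  0.  ] [-0.    -0.001  0.05 ]
0.1 [ 0.08 -1.47  0.  ] [-0.    -0.001  0.1  ]
0.15 [ 0.18 -2.21  0.  ] [-0.    -0.001  0.15 ]
0.2 [ 0.31 -2.93  0.  ] [-0.    -0.001  0.2  ]
0.25 [ 0.48 -3.65  0.  ] [-0.    -0.001  0.25 ]
0.3 [ 0.68 -4.36  0.  ] [-0.    -0.001  0.3  ]
0.35 [ 0.92 -5.06  0.  ] [-0.    -0.001  0.35 ]
0.37 [ 1.03 -5.33  0.  ] [-0.    -0.001  0.37 ]
```

View pics/b_wrist.png

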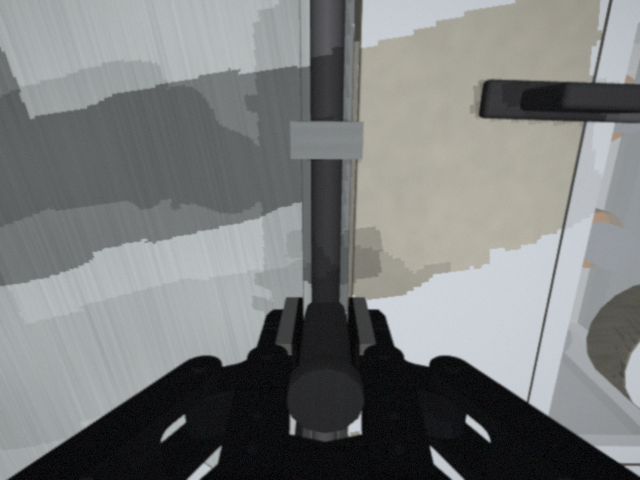

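The picture shows the knob still held at (325,395), and the guide at (325,140) has come nearer, so the bolt is 47 mm out. Now I draw the gate along its arc.

Request:
play_rows:
  series: [0, -0.3, 0, 0, 0, 0.02, 255, 0.02, -0.74, 0, 0, 0, 0.05, 255, 0.05, -1.1, 0, 0, 0, 0.075, 255, 0.08, -1.47, 0, 0, 0, 0.1, 255, 0.13, -1.84, 0, 0, 0, 0.125, 255, 0.18, -2.2, 0, 0, 0, 0.15, 255, 0.25, -2.57, 0, 0, 0, 0.175, 255, 0.31, -2.93, 0, 0, 0, 0.2, 255, 0.4, -3.3, 0, 0, 0, 0.225, 255, 0.48, -3.65, 0, 0, 0, 0.25, 255, 0.58, -4, 0, 0, 0, 0.275, 255, 0.68, -4.36, 0, 0, 0, 0.3, 255, 0.8, -4.7, 0, 0, 0, 0.325, 255, 0.92, -5.06, 0, 0, 0, 0.35, 255, 0.98, -5.2, 0, 0, 0, 0.36, 255, 0.98, -5.2, 0, 0, 0, 0.36, 255, 0.98, -5.2, 0, 0, 0, 0.36, 255, 0.98, -5.2, 0, 0, 0, 0.36, 255, 0.98, -5.2, 0, 0, 0, 0.36, 255]

```text
time_s: 13.3
tcp_pos: [0.4824, 0.0703, 0.2769]
tcp_rot: [0.86, 0.51, -0.0, -0.0]
wrist_force: [4.0, -0.5, -1.9]
gripper_width: 0.0184
grasp_force: 44.2
```

```bash
python3 look.py c; python3 - <<'E'
from h import *
s=sense();H=np.array([.5538,.1996]);r=s["tcp_pos"][:2]-H
print("r",np.hypot(*r),"gate",np.arctan2(-r[1],r[0])*-1+ 0, "open", np.radians(-90-8.4)-np.arctan2(r[1],r[0]),s["qd"].round(3),s["grasp_force"])
P=np.load("l_wrist.npz")["P"]
m=(P[...,2]>.194)&(P[...,2]<.21)&(np.hypot(P[...,0]-.648,P[...,1]-.124)<.03);q=P[m];print("fin",len(q))
if len(q)>20:
    e,v=np.linalg.eigh(np.cov(q[:,:2].T));print(np.degrees(np.arctan2(v[1,1],v[0,1]))%180)
i=np.load("l_top.npz")["img"];cv2.imwrite("pics/c_crop.png",cv2.resize(i[150:330,230:470],(800,600),interpolation=cv2.INTER_CUBIC))
E
```

```text
wrist 8129 knob z [0.2285 0.2536 0.2551] [0.4842 0.0733 0.2468]
[ 3.4 -0.  -2.3] 0.018348824496461434 [0.48234671 0.07034119 0.27684614]
r 0.14770315117266652 gate -2.0756719003822752 open 0.3582679164198548 [-0.002 -0.     0.    -0.001 -0.001  0.002] 44.18589770793915
fin 66
141.06150139271153
```

View pics/c_wrist.png

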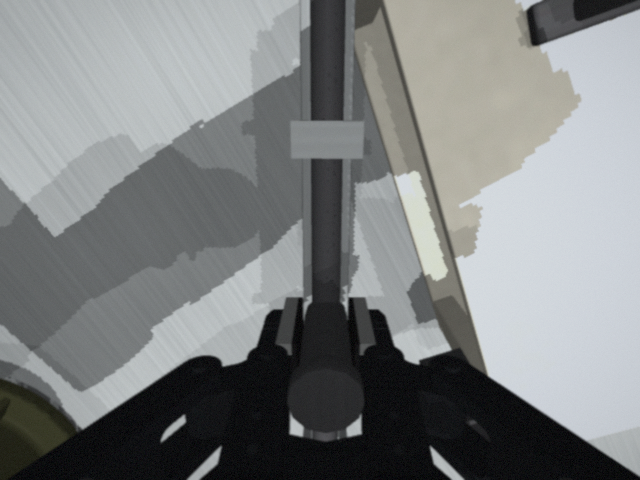

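View pics/c_crop.png

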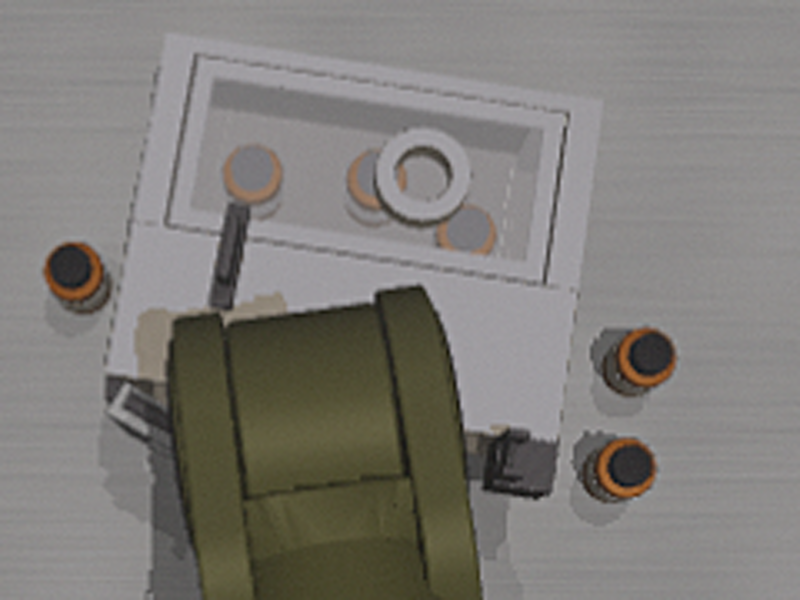

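The wrist picture shows the gate swung off the cabinet front and the knob still held at (325,395). The top crop shows the turnbutton across the lid edge at (230,255), the lid shut, and the bottles and roll standing. The gate is at about 0.36 rad and the arm is at rest, so I hand in.

```bash
python3 -c "
from station import *
print(finish_job())"
```

```text
the job is handed in; nothing more can be done
None
```

The job is handed in, with no verdict returned. My last measurements put the turnbutton at about 1.55 rad across the shut lid, the bolt drawn about 47 mm, and the gate held still in the gripper at about 0.36 rad (about 20 degrees). The bottles and label roll looked undisturbed in the last picture; the stop box and stapler were outside that crop.

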